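# Uncover a drying pan and slide it under the infrared heater

## Robot

A 6-joint arm with a two-finger parallel gripper is mounted at the origin on a cart in front of the work surface, level with it; the furniture and walls round the work are solid. World frame = base frame: x ahead of the robot, y to its left, z up, the work surface at z = 0. Lengths are in mm, angles in rad, forces in N, time in s.
With the tool pointing down it reaches from about 350 to 975 mm from the base axis. Payload 7.1 kg.
Tool frame: the origin (TCP) lies between the finger pads; the fingertips stand ctrl.tip_extent ahead of it and the grasp point (between the pads) lies 3 mm ahead of it (ctrl.tip_extent is the distance from the TCP to the fingertips, in mm); z points along the fingers, y is the direction in which the jaws open and shut (so a half turn about z gives the same grasp; the last joint's range is limited). The gripper opens to 88 mm and grips with 3 to 60 N. Pads are 20 mm wide; open, the fingers measure 115 mm over their backs; the gripper's body (75 mm by 178 mm) begins 61 mm behind the grasp point.
Start: joints at [-1.127, 0.423, 1.63, -0, 1.089, -0.019], TCP at [279.049, -559.229, 244.675] pointing down, gripper open.
Joint ranges: [-3, 3], [-0.9, 2.11], [0.09, 2.58], [-1.31, 4.45], [0.11, 2.69], [-2.54, 2.54]. Speed limits (rad/s): [2.39, 2.39, 3.01, 3.14, 3.14, 3.14].

## Interface

Orientations are given as a rotation vector (axis times angle).
In Python, from workcell import ctrl, viewer gives the robot as it stands.
- The arm moves only by the shell command python3 -m crank 'ROWS' [OPENING]. ROWS is text: rows parted by semicolons, each of 4 numbers parted by spaces: the shift along the tool's x, y, z in mm, then the turn about the tool's z in degrees. In form: x y z spin; .... A call has 1 to 12 rows; each row is the pose to reach, as a shift and turn from the pose measured when the call began, along the tool's axes at that moment; what a row does not reach only later rows make up. A row lasts 1/8 s, in which the tool goes at most 62.5 mm and 10.7 degrees, less where a joint would pass 70% of its speed; a pose out of reach is approached as far as the arm can. A call with a gripper value outside its range is refused whole. OPENING is the closure, from 0 (fully open) to 1 (shut), set as the call begins (- or left out, the last holds). The fingers move at their own pace and stop on an object; the grip force is fixed at half the most. Time passes only in rows, so rows that repeat a pose let the fingers close. It gives the time, the measured TCP pose, the force and the opening at its end, in the units of the state.
- ctrl.get_obs(): the state, without advancing time (a new reading comes with each control period).
- viewer.get_image(name): name is "scene" or "top" or "wrist"; returns a dict with "color" (420x560x3 uint8, red, green, blue), "vfov" (degrees; the focal length in pixels is half the picture's height over the tangent of half this angle, whatever the lens; pixels are square), "cx", "cy" (the principal point, pixels), "extrinsics" (4x4, takes a point from camera to world coordinates). Camera axes: x right, y down, z forward; pixel columns grow to the right and rows downward; lengths in mm; the calibration is good to about 2 mm. The wrist camera is an equidistant fisheye: a pixel r from the principal point sees the ray r / f radians off the axis. A picture is of the moment at which its call begins. There is no depth.
- ctrl.close_job(): hands the job in, once; it reports no verdict.
The state is a dict: "t": time; "qpos": joint angles; "qvel": joint speeds; "joint_torque": joint torques, N m; "ee_pos": TCP position; "orientation": TCP orientation; "ft_force": force on the tool from outside, world axes, zero at the start; "moment": the same for the moment, N m; "width": finger opening in mm.
Only numpy, scipy, OpenCV 4.12 (cv2) and the standard library are available. Lean on these libraries where they do the work, as an engineer would, in place of code of your own. Each camera call takes 0.05 s, during which the arm holds its last target. There are 200 camera calls.

## Task

Get the small pan drying: lay its square cover plate squarely, edges flush, on the pile of three like it, without dropping it. Then slide the open pan along the hotplate, never lifting or tipping it, into the middle of the ring under the low heater with its handle pointing to the front; no hand fits under there, so take the pan by its body first to bring the handle round, then by the handle. Do not bump the heater, and leave the pile, the jars and the bottle where they stand.

Things in the scene. Friction and masses are not known exactly. Their poses are not given: they have to be found in the camera images.
- hotplate: fixed grey hotplate with a flat black top, 240 (x) x 420 (y) x 62 mm; origin: centre of its underside; x points to its rear (away from the robot), y to its left. Two white rings (43 mm radius, each with a line to the front edge) on the top at x = 0, y = +70 mm (left, pan's place at the start) and y = -105 mm (right, under the heater). Place and turn vary
- heater_ring (a point): centre of the right-hand ring, on the top face of the hotplate; axes as the hotplate's
- heater: flat aluminium infrared heater head fixed to the hotplate, centred over the right-hand ring; origin: under its centre, at bench height; axes as the hotplate's. The head is 120 (x) x 190 (y) mm, from 140 to 174 mm above the bench (underside 78 mm above the hotplate); two rods at the rear (x = 120, y = +-35 mm), 178 mm high, carry it
- pan: loose round open steel pan, 64 mm outer diameter, 50 mm high, wall 4 mm, about 0.3 kg; origin: centre of its underside, z up. A straight black handle, 13 x 13 mm in section, points along its -x, axis 32 mm above the underside, from 52 to 152 mm from the pan's axis. At the start it points right, under the heater
- pan_grip (a point): point in the middle of the pan's handle, 130 mm from the pan's axis, 32 mm above its underside; axes as the pan's
- cover: loose square aluminium cover plate, 68 x 68 x 8 mm, 0.1 kg, flat on both sides; origin: centre of its underside; x and y along its sides. At the start it lies on the pan, its underside 50 mm above the pan's
- plate_0: lowest of the three loose plates of the pile, on the bench left of the hotplate; the same in shape and size as the cover; origin: centre of its underside
- plate_1: middle plate of the pile, the same
- plate_2: top plate of the pile, the same; its upper face is 8 mm above its origin, 24 mm above the bench
- jar: bystander: squat clear jar with white lid, 73 mm diameter, 77 mm high; origin: centre of its underside
- small_jar: bystander: small clear jar with blue lid, 44 mm diameter, 77 mm high; origin: centre of its underside
- amber: bystander: amber bottle with light blue cap, 60 mm diameter, 162 mm high; origin: centre of its underside
Not all that is in view belongs to the job. What is shaped like the cover but black or red is not meant.

How it is judged:
By the outcome, as a careful person would: the job done as asked, in the order asked, and still so for the second after the job is handed in, with the robot touching nothing.
It also fails if it takes over 67 s, if anything falls off the work surface, if the arm or the gripper's body presses on something with over 40 N, if the wrist force passes 120 N, or if a joint passes its speed limit or range.

## Working session

There is one attempt and no reset: what is moved stays moved. The work goes in short steps, Python scripts to look and compute and a shell command to move; the robot and the scene stay as the last step left them, time stands still between calls to the robot, and variables do not carry over. Pictures are saved under pics/ and viewed, and the job is handed in when it is done.

```bash
ls; mkdir -p pics
cat > h.py <<'E'
import numpy as np, cv2
from workcell import ctrl, viewer
from scipy.spatial.transform import Rotation as R
def snap(n,f):
    d=viewer.get_image(n); cv2.imwrite(f'pics/{f}.png',d['color'][:,:,::-1]); np.save(f'pics/{f}.npy',d,allow_pickle=True); return d
def load(f): return np.load(f'pics/{f}.npy',allow_pickle=True).item()
def ray(d,u,v,fish=False):
    f=d['color'].shape[0]/2/np.tan(np.radians(d['vfov'])/2); a=np.array([u-d['cx'],v-d['cy']],float)
    if fish:
        r=np.hypot(*a)+1e-9; t=r/f; c=np.array([*(a/r*np.sin(t)),np.cos(t)])
    else: c=np.array([*(a/f),1.])
    E=np.array(d['extrinsics']); return E[:3,3],E[:3,:3]@c
def onz(d,u,v,z,fish=False):
    o,k=ray(d,u,v,fish); return (o+k*(z-o[2])/k[2])[:2]
def st():
    o=ctrl.get_obs(); M=R.from_rotvec(o['orientation']).as_matrix(); return o,M
E
python3 - <<'E'
from h import *
for n in ['scene','top','wrist']:
    d=snap(n,n+'0'); print(n,d['vfov'],d['cx'],d['cy'],np.round(d['extrinsics'],3).tolist())
o,M=st(); print(o,M.round(3),ctrl.tip_extent)
E
```

```text
pics
scene 54.837811030502195 278.8098965031004 203.49341248412503 [[-0.815, -0.307, 0.49, 52.411], [-0.579, 0.408, -0.706, 882.129], [0.017, -0.859, -0.511, 600.52], [0.0, 0.0, 0.0, 1.0]]
top 44.845343063452916 278.6674702626135 211.53986115920867 [[-0.013, -0.983, 0.184, 280.236], [-1.0, 0.015, 0.009, 175.829], [-0.012, -0.184, -0.983, 1306.498], [0.0, 0.0, 0.0, 1.0]]
wrist 65.70646984690485 283.2707622579423 211.70487530954378 [[0.446, -0.867, -0.222, 339.042], [-0.895, -0.433, -0.11, -528.935], [-0.001, 0.247, -0.969, 384.69], [0.0, 0.0, 0.0, 1.0]]
{'t': 0.15, 'qpos': array([-1.12701801e+00,  4.23666318e-01,  1.63046317e+00, -1.93400224e-05,
        1.08858167e+00, -1.90009568e-02]), 'qvel': array([ 0.0011864 , -0.00245362, -0.00281975, -0.00022532, -0.0015287 ,
       -0.00128427]), 'joint_torque': array([ 7.45476918e-04, -5.44983673e+01, -2.73921597e+01,  6.44881907e-02,
        2.05522066e-02, -9.07572257e-05]), 'ee_pos': array([ 278.8792622 , -558.91017586,  244.09976787]), 'orientation': array([-3.05680100e+00, -7.20226327e-01,  3.96517954e-04]), 'ft_force': array([0.18501012, 1.34285066, 0.47123772]), 'moment': array([0.00578415, 0.04542915, 0.04737077]), 'width': 87.70031607860298} [[ 0.895  0.446 -0.   ]
 [ 0.446 -0.895  0.001]
 [ 0.    -0.001 -1.   ]] 22.0
```

View pics/scene0.png

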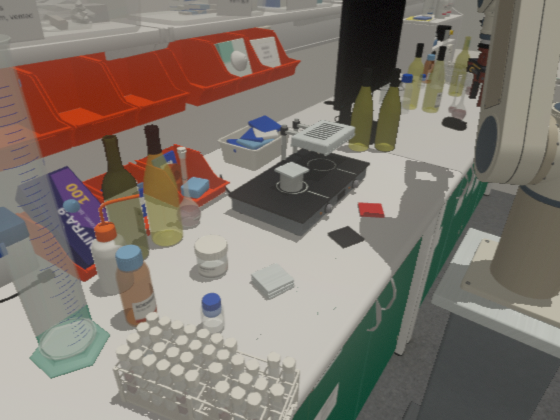

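View pics/top0.png

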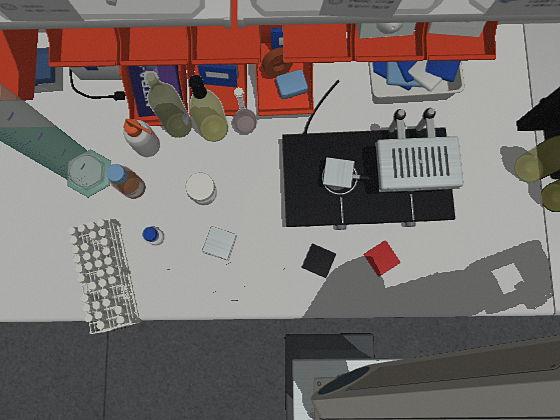

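View pics/wrist0.png

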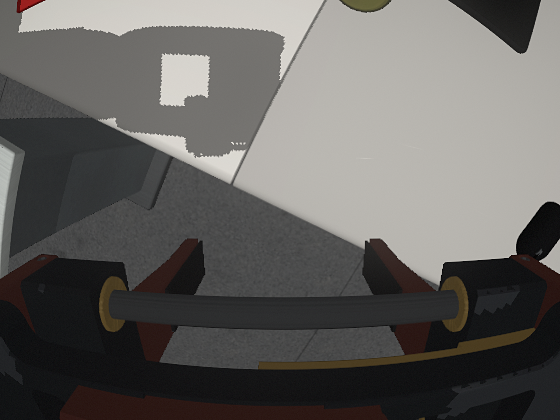

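Run:
```python
from h import *
d=load('top0'); im=d['color'][:,:,::-1]
a=cv2.resize(im[120:235,275:465],None,fx=4,fy=4,interpolation=cv2.INTER_CUBIC); cv2.imwrite('pics/c1.png',a)
b=cv2.resize(im[160:290,130:260],None,fx=4.5,fy=4.5,interpolation=cv2.INTER_CUBIC); cv2.imwrite('pics/c2.png',b)
```

```text
(no output)
```

View pics/c1.png

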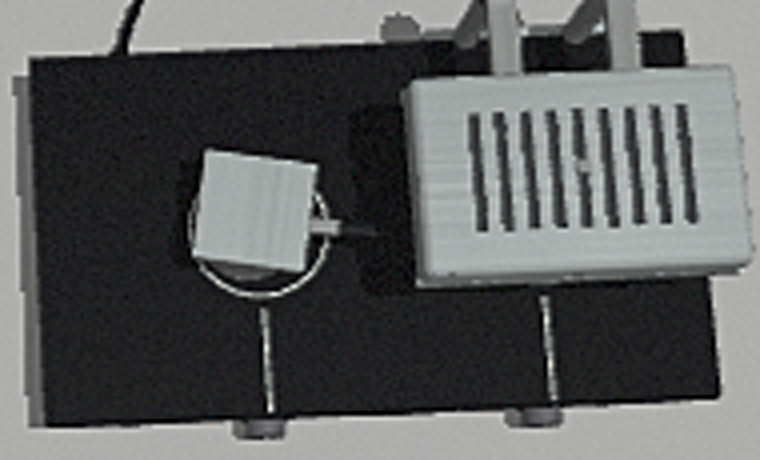

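View pics/c2.png

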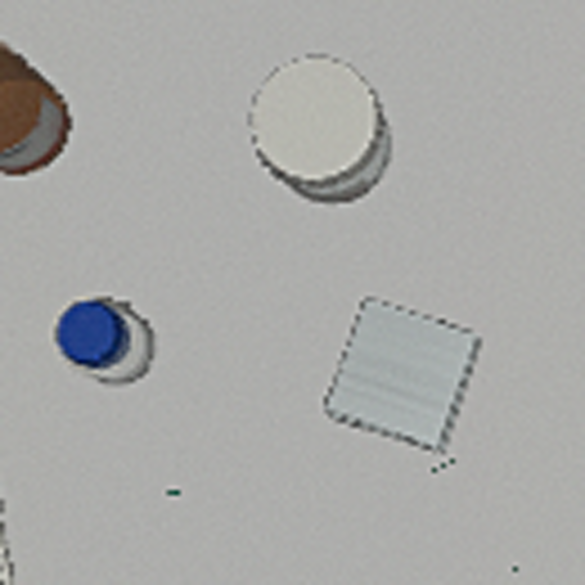

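```bash
cat > m.py <<'E'
from h import *
def quad(d,P,z,off,s,name):
    W=np.array([onz(d,(x+.5)/s-.5+off[0],(y+.5)/s-.5+off[1],z) for x,y in P])
    e=np.roll(W,-1,0)-W
    print(name,'c',W.mean(0).round(1),'sides',np.linalg.norm(e,axis=1).round(1),'ang',np.degrees(np.arctan2(e[:,1],e[:,0])).round(1)); return W
if __name__=='__main__':
    d=load('top0')
    quad(d,[(205,150),(320,163),(307,273),(194,258)],120,(275,120),4,'cover')
    quad(d,[(402,82),(732,65),(752,270),(416,282)],174,(275,120),4,'heater')
    W=quad(d,[(30,60),(683,32),(720,398),(42,427)],62,(275,120),4,'hotplate'); print(W.round(1))
    for p in [(260,228),(262,310),(270,410),(545,298),(552,400),(330,226),(376,231)]: print(p,onz(d,(p[0]+.5)/4+274.5,(p[1]+.5)/4+119.5,62).round(1))
    quad(d,[(367,297),(482,340),(441,450),(325,408)],24,(130,160),4.5,'pile')
    # rays heights
    print('jar',onz(d,315/4.5+130,118/4.5+160,77),'small',onz(d,92/4.5+130,332/4.5+160,77))
E
python3 m.py
python3 - <<'E'
from h import *
d=load('scene0'); im=d['color'][:,:,::-1]
a=cv2.resize(im[110:235,225:380],None,fx=5,fy=5,interpolation=cv2.INTER_CUBIC)[:,:]; cv2.imwrite('pics/c3.png',a[:600])
b=cv2.resize(im[220:310,180:320],None,fx=5,fy=5,interpolation=cv2.INTER_CUBIC); cv2.imwrite('pics/c4.png',b)
E
```

```text
cover c [596.7  41.7] sides [69.7 68.8 67.9 67.5] ang [-97.7 171.2  81.3  -7.3]
heater c [ 601.2 -135.9] sides [191.5 122.1 191.  119. ] ang [ -87.9 -179.1   91.2    1.1]
hotplate c [601.  -34.8] sides [417.8 237.5 419.2 237.8] ang [ -88.4 -178.7   91.6    1. ]
[[ 714.   176.4]
 [ 725.7 -241.2]
 [ 488.2 -246.7]
 [ 476.2  172.3]]
(260, 228) [600.9  33.3]
(262, 310) [548.1  33.9]
(270, 410) [484.8  31.1]
(545, 298) [ 553.1 -142.7]
(552, 400) [ 488.5 -143.2]
(330, 226) [601.5 -10.7]
(376, 231) [597.8 -39.5]
pile c [443.  339.9] sides [70.2 66.  69.9 67. ] ang [-111.4  159.7   69.5  -20. ]
jar [577.96816064 382.42207965] small [460.3846399  501.96657481]
```

View pics/c3.png

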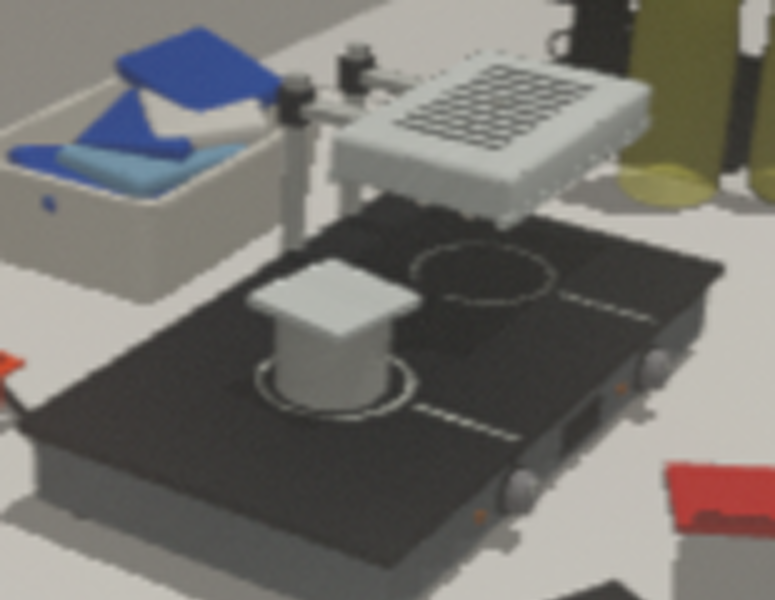

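View pics/c4.png

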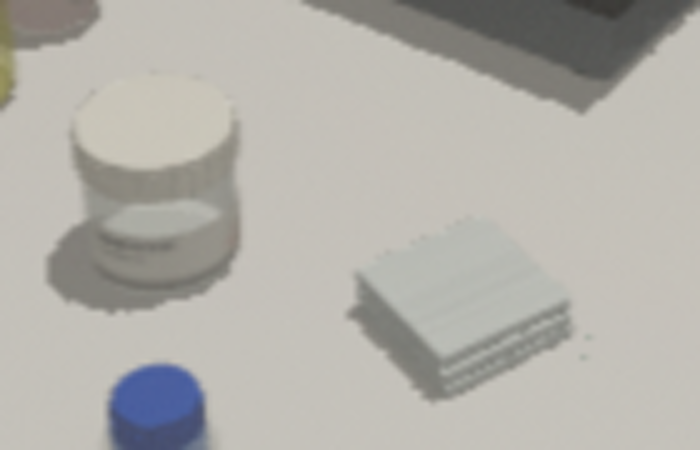

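```bash
cat >> h.py <<'E'
def rows(*T):
    "world TCP targets (x,y,z,yaw of jaw axis deg) -> rows"
    o,M=st(); y0=np.degrees(np.arctan2(M[1,1],M[0,1])); print('now',o['t'],o['ee_pos'].round(1),'jaw',round(y0,2),'w',round(o['width'],1),'F',o['ft_force'].round(1))
    for t in T: print((M.T@(np.array(t[:3])-o['ee_pos'])).round(1), 'spin',round(-((t[3]-y0+90)%180-90),1))
E
python3 -c "
from h import *
rows((400,-350,250,-40),(440,-200,250,-25),(480,-60,250,-12),(520,20,250,-8),(585,42,230,-8))"
```

```text
now 0.15 [ 278.9 -558.9  244.1] jaw -63.48 w 87.7 F [0.2 1.3 0.5]
[ 201.6 -132.9   -5.8] spin -23.5
[ 304.4 -249.2   -5.6] spin -38.5
[ 402.7 -356.6   -5.5] spin -51.5
[ 474.2 -410.4   -5.4] spin -55.5
[ 542.2 -401.    14.6] spin -55.5
```

```bash
python3 -m crank '50 -33 -6 -6;100 -66 -6 -12;150 -99 -6 -18;200 -132 -6 -24;235 -170 -6 -30;270 -210 -6 -36;305 -249 -6 -42;338 -285 -6 -46;370 -321 -6 -50;403 -357 -6 -53;438 -384 -6 -55;474 -410 -6 -55.5' 0 && python3 -c "
from h import *
rows((585,42,230,-8))
snap('wrist','w1')"
```

```text
t: 1.65
ee_pos: [520.2, 21.1, 250.6]
orientation: [-2.369, -2.062, -0.0]
ft_force: [0.1, -0.9, 0.1]
width: 87.6
now 1.65 [520.2  21.1 250.6] jaw -7.93 w 87.6 F [ 0.1 -0.9  0.1]
[29.6 61.3 20.5] spin 0.1
```

View pics/w1.png

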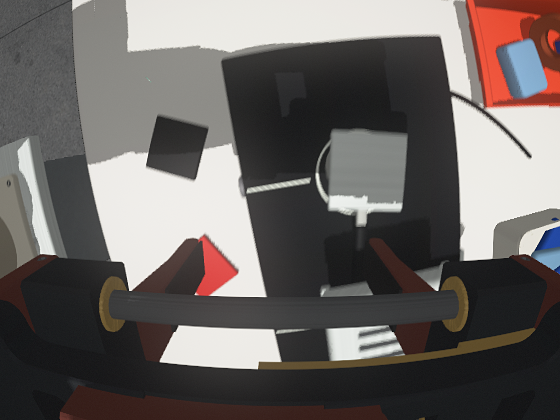

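```bash
cat >> m.py <<'E'
def wq(f,P,z,name,s=1,off=(0,0),fish=True):
    d=load(f); W=np.array([onz(d,(x+.5)/s-.5+off[0],(y+.5)/s-.5+off[1],z,fish) for x,y in P]); e=np.roll(W,-1,0)-W
    print(name,'c',W.mean(0).round(1),'sides',np.linalg.norm(e,axis=1).round(1),'ang',np.degrees(np.arctan2(e[:,1],e[:,0])).round(1)); return W
def crop(f,x0,y0,x1,y1,s,out):
    cv2.imwrite(f'pics/{out}.png',cv2.resize(load(f)['color'][y0:y1,x0:x1,::-1],None,fx=s,fy=s,interpolation=cv2.INTER_CUBIC))
E
python3 -c "
from m import *
crop('w1',300,110,430,260,4,'c5')"
```

```text
(no output)
```

View pics/c5.png

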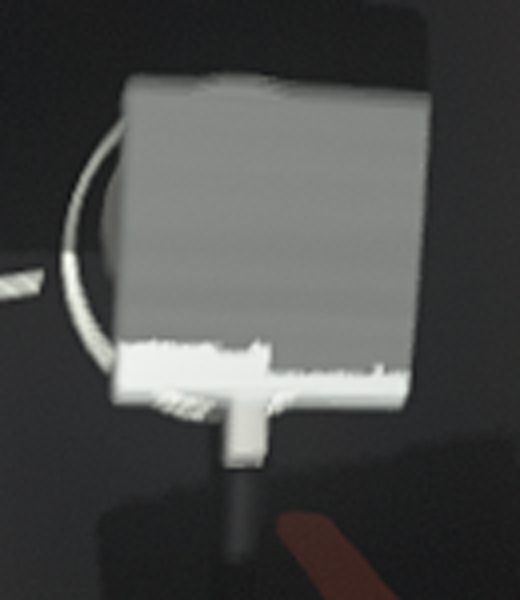

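```bash
python3 -c "
from m import *
print(load('w1')['extrinsics'][:3,3])
wq('w1',[(130,84),(430,98),(410,408),(114,402)],120,'cover',4,(300,110))
quadpile=0
"
```

```text
[529.53187281  87.63134177 391.3079662 ]
cover c [597.5  43.8] sides [66.8 69.4 68.3 68.2] ang [ -8.1 -98.2 171.   80.5]
```

```bash
python3 -c "
from h import *
rows((597.3,43,160,-8.7),(597.3,43,136.5,-8.7))"
```

```text
now 1.7 [522.7  24.5 250.8] jaw -7.87 w 87.6 F [1.6 2.3 0.3]
[28.2 71.2 91. ] spin 0.8
[ 28.2  71.2 114.5] spin 0.8
```

```bash
python3 -m crank '14 36 20 0.8;28 71 50 0.8;28 71 90 0.8;28 71 90 0.8;28 71 90 0.8' && python3 -c "
from h import *
from m import crop
rows((597.3,43,136.5,-8.7))
snap('wrist','w2');snap('scene','s2');crop('w2',180,60,440,300,3,'c6');crop('s2',240,120,360,220,6,'c7')"
```

```text
t: 2.33
ee_pos: [597.2, 42.6, 162.0]
orientation: [-2.383, -2.046, -0.006]
ft_force: [-0.4, -1.2, 0.7]
width: 87.9
now 2.325 [597.2  42.6 162. ] jaw -8.68 w 87.9 F [-0.4 -1.2  0.7]
[ 0.4 -0.  25.5] spin 0.0
```

View pics/c6.png

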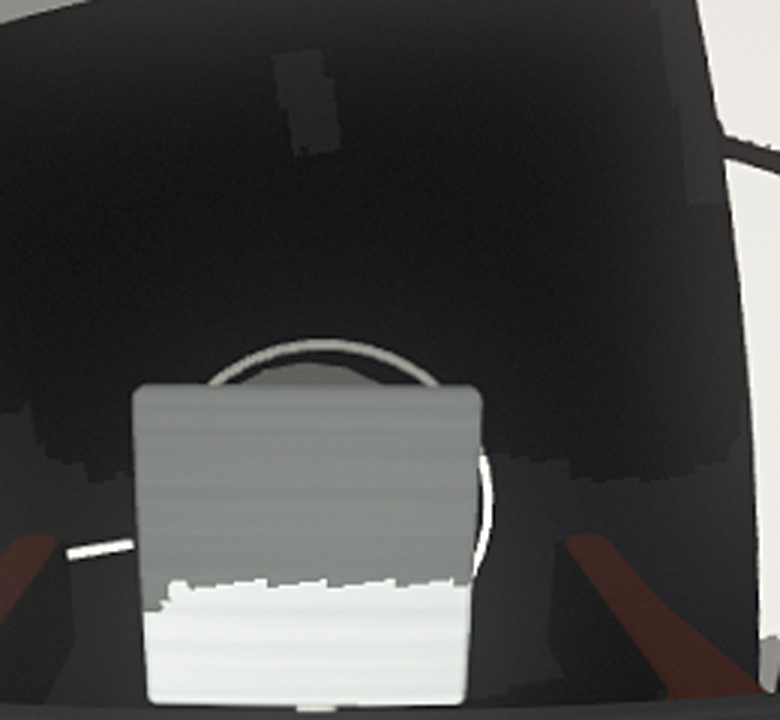

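View pics/c7.png

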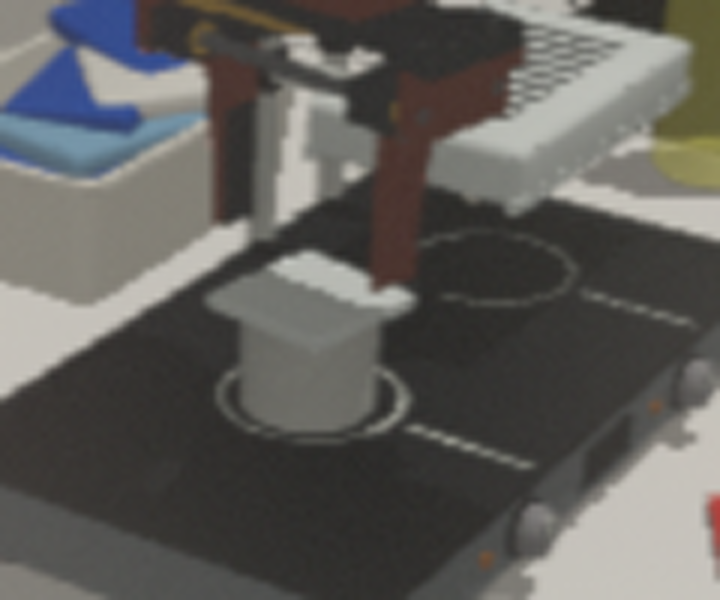

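```bash
python3 -c "
from m import *
wq('w2',[(133,386),(482,386),(465,704),(149,704)],120,'cover',3,(180,60))
d=load('w2')
for p in [(322,343),(488,500)]: print(onz(d,(p[0]+.5)/3+179.5,(p[1]+.5)/3+59.5,62,True))
print(onz(d,(310+.5)/3+179.5,(365+.5)/3+59.5,62,True),onz(d,(310+.5)/3+179.5,(365+.5)/3+59.5,112,True))
"
```

```text
cover c [596.6  43. ] sides [67.1 68.5 67.5 68.5] ang [ -8.7 -98.7 171.3  81. ]
[605.43378226  76.77944857]
[642.20318807  29.8753069 ]
[601.64800211  71.74820577] [602.75680919  79.41359415]
```

```bash
python3 -m crank '0 -0.5 13 0;0 -0.5 25.5 0;0 -0.5 25.5 0;0 -0.5 25.5 0' && python3 -m crank '0 0 0 0;0 0 0 0;0 0 0 0;0 0 0 0;0 0 0 0;0 0 0 0' 1 && python3 -c "
from h import *
rows((597.3,43,136.5,-8.7))"
```

```text
t: 2.92
ee_pos: [597.4, 42.8, 137.2]
orientation: [2.383, 2.047, 0.008]
ft_force: [0.8, -0.3, -1.0]
width: 87.7
t: 3.68
ee_pos: [597.5, 42.8, 137.4]
orientation: [2.383, 2.047, 0.008]
ft_force: [-1.2, 0.7, 3.1]
width: 67.6
now 3.675 [597.5  42.8 137.4] jaw -8.69 w 67.6 F [-1.2  0.7  3.1]
[ 0.2 -0.2  0.9] spin 0.0
```

```bash
python3 -m crank '0 0 -20 0;0 0 -45 0;0 0 -70 0;0 0 -70 0;0 0 -70 0' && python3 -c "
from h import *
rows((560,150,200,-14),(420,270,200,-20.4))
snap('wrist','w3');snap('scene','s3')"
```

```text
t: 4.3
ee_pos: [596.6, 42.5, 206.4]
orientation: [-2.383, -2.047, -0.007]
ft_force: [0.2, -0.7, -1.4]
width: 67.4
now 4.3 [596.6  42.5 206.4] jaw -8.68 w 67.4 F [ 0.2 -0.7 -1.4]
[100.7 -52.4   6.6] spin 5.3
[ 198.2 -208.9    6.5] spin 11.7
```

View pics/w3.png

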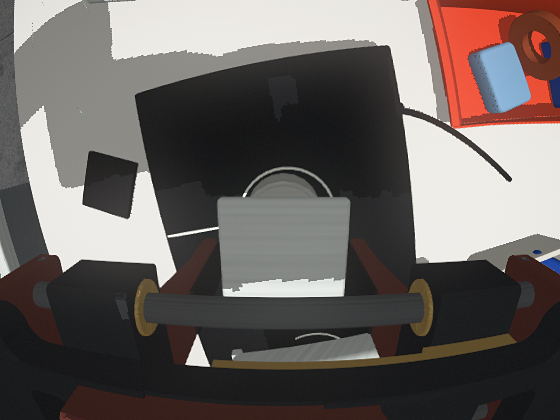

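View pics/s3.png

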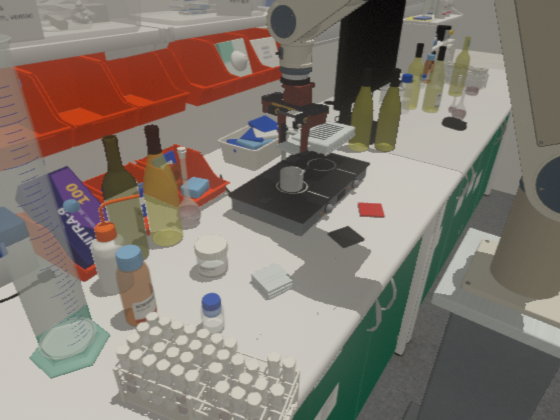

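```bash
python3 -m crank '25 -20 6 1.5;50 -46 6 3;75 -72 6 4.5;100 -100 6 6;125 -128 6 7.5;150 -156 6 9;175 -183 6 10.5;198 -209 6 11.7;198 -209 6 11.7;198 -209 6 11.7' && python3 -c "
from h import *
from m import crop
rows((443,340,200,-20.4))
snap('wrist','w4');crop('w4',170,90,430,310,3,'c8')"
```

```text
t: 5.65
ee_pos: [419.7, 269.5, 199.8]
orientation: [-2.578, -1.794, -0.004]
ft_force: [0.1, 0.6, -1.5]
width: 67.2
now 5.65 [419.7 269.5 199.8] jaw -20.34 w 67.2 F [ 0.1  0.6 -1.5]
[74.2 -2.7 -0. ] spin 0.1
```

View pics/c8.png

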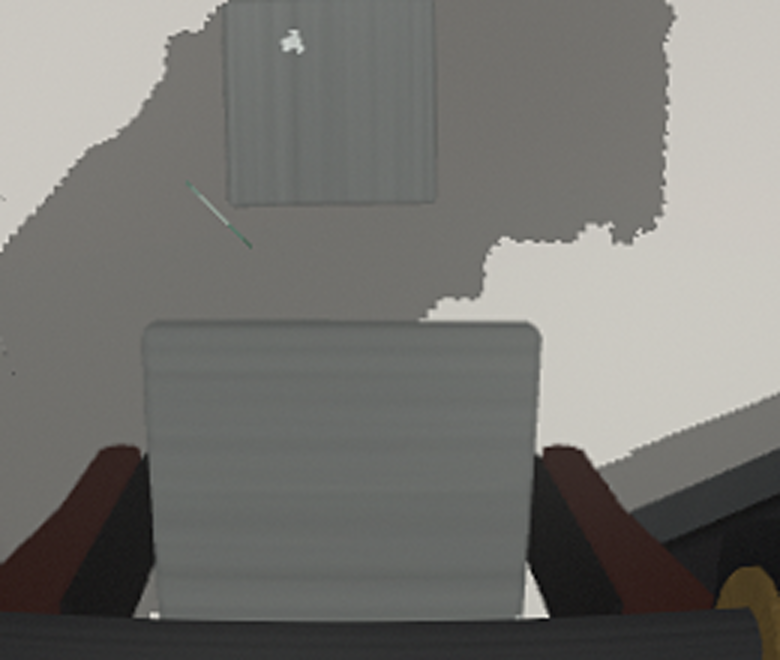

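```bash
python3 -c "
from m import *
crop('w4',230,70,330,170,6,'c9')"
```

```text
(no output)
```

View pics/c9.png

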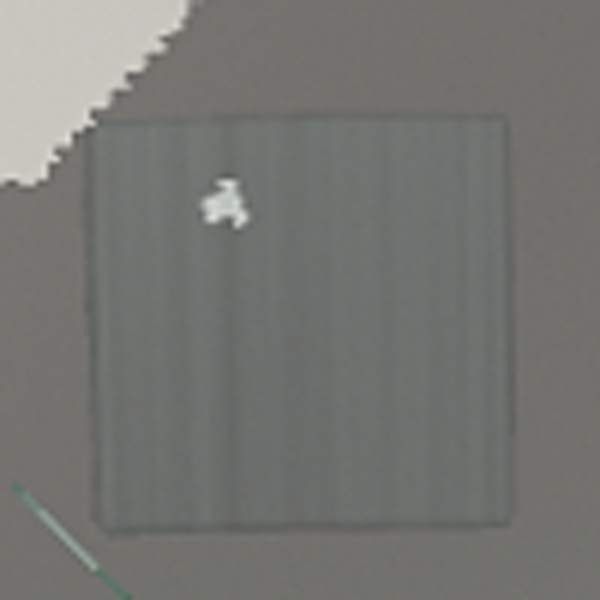

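```bash
python3 -c "
from m import *
print(load('w4')['extrinsics'][:3,3])
wq('w4',[(93,121),(506,117),(511,522),(104,523)],24,'pile',6,(230,70))
W=wq('w4',[(142,322),(541,322)],182.6,'coveredge',3,(170,90))
wq('w4',[(144,345),(540,345),(522,612),(160,612)],182.6,'coversides',3,(170,90))
o,M=st(); print([(M.T@(np.array([*w,182.6])-o['ee_pos'])).round(1) for w in W])
"
```

```text
[442.81957183 332.26951211 340.67012088]
pile c [443.2 341. ] sides [66.3 66.2 66.2 65.8] ang [ -19.9 -109.3  159.8   70.8]
coveredge c [431.8 301.9] sides [66.9 66.9] ang [-20.3 159.7]
coversides c [421.7 274.4] sides [66.7 50.6 67.  50.6] ang [ -20.3 -110.4  159.6   69.3]
[array([ 34.6, -33.7,  17.4]), array([34.6, 33.2, 17.4])]
```

```bash
python3 -c "
from h import *
rows((443,340.2,100,-20),(443,340.2,62,-20))"
```

```text
now 5.7 [420.  269.3 199.9] jaw -20.39 w 67.7 F [-0.   0.5 -0.4]
[ 74.2  -3.2 100.1] spin -0.4
[ 74.1  -3.3 138.1] spin -0.4
```

```bash
python3 -m crank '35 -1.5 10 -0.4;74 -3.3 40 -0.4;74 -3.3 75 -0.4;74 -3.3 105 -0.4;74 -3.3 125 -0.4;74 -3.3 138 -0.4;74 -3.3 138 -0.4;74 -3.3 138 -0.4' && python3 -c "
from h import *
from m import crop
rows((443,340.2,62,-20))
snap('wrist','w5');crop('w5',180,150,380,310,4,'c10');snap('scene','s5');crop('s5',200,220,320,310,6,'c11')"
```

```text
t: 6.7
ee_pos: [443.6, 340.3, 62.8]
orientation: [-2.573, -1.801, -0.006]
ft_force: [0.8, 0.4, -0.5]
width: 67.5
now 6.7 [443.6 340.3  62.8] jaw -20.02 w 67.5 F [ 0.8  0.4 -0.5]
[-0.3 -0.6  0.8] spin -0.0
```

View pics/c10.png

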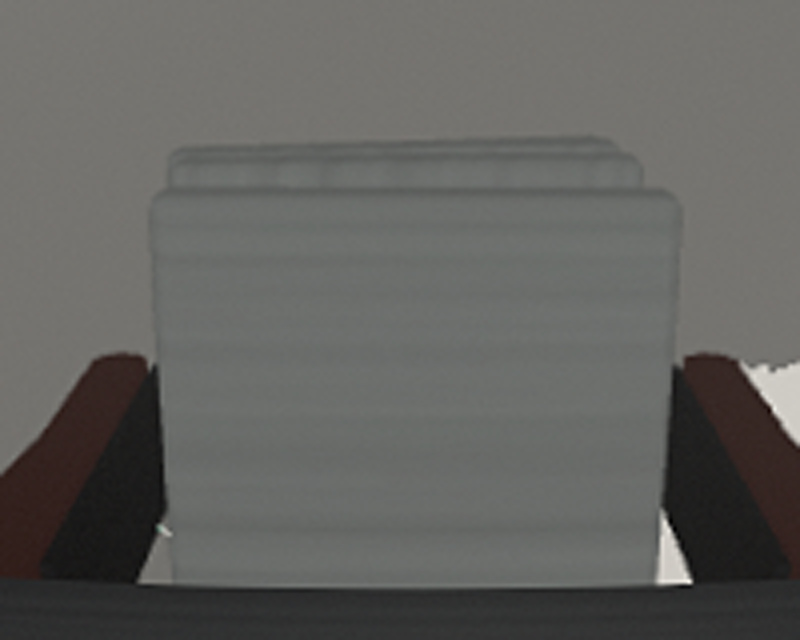

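View pics/c11.png

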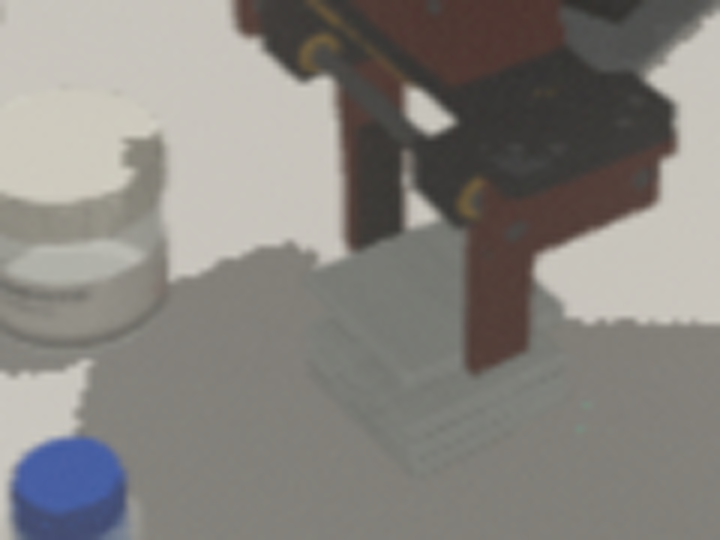

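```bash
python3 -c "
from m import *
o,M=st(); o5=np.array([443.6,340.3,62.8])
d=load('w5')
def t(p,z):
    w=onz(d,(p[0]+.5)/4-.5+180,(p[1]+.5)/4-.5+150,z,True); return (M.T@(np.array([*w,z])-o5))[:2].round(1)
for z,ps in [(45.5,[(150,205),(682,205),(400,188)]),(24,[(168,165),(642,165),(400,154)]),(24,[(250,154),(550,153)]),(16,[(250,147),(550,140),(615,138)]),(0,[(550,140)])]:
    for p in ps: print(z,p,t(p,z))
crop('w5',210,178,350,206,5.5,'c12')
"
```

```text
45.5 (150, 205) [ 32.4 -33.4]
45.5 (682, 205) [32.4 33.8]
45.5 (400, 188) [34.5 -1.8]
24 (168, 165) [ 33.5 -35. ]
24 (642, 165) [33.5 32.3]
24 (400, 154) [34.9 -2. ]
24 (250, 154) [ 35.  -23.2]
24 (550, 153) [35.1 19.1]
16 (250, 147) [ 34.6 -24.2]
16 (550, 140) [35.6 19.9]
16 (615, 138) [36.  29.5]
0 (550, 140) [32.9 21.6]
```

View pics/c12.png

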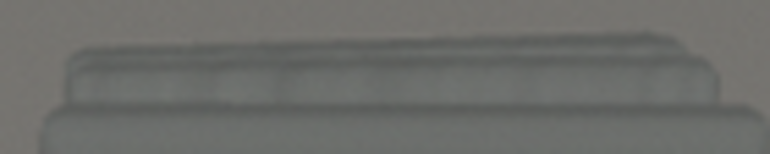

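```bash
python3 -m crank '0.4 -1.5 4 0;0.4 -1.5 8 0;0.4 -1.5 10.5 0;0.4 -1.5 10.5 0;0.4 -1.5 10.5 0' && python3 -c "
from h import *
from m import *
rows((443,340.2,49.3,-20))
d=snap('wrist','w6');crop('w6',180,150,380,310,4,'c13')"
```

```text
t: 7.42
ee_pos: [442.3, 341.4, 52.5]
orientation: [-2.572, -1.801, -0.007]
ft_force: [1.1, -0.1, -0.9]
width: 67.6
now 7.425 [442.3 341.4  52.5] jaw -20.0 w 67.6 F [ 1.1 -0.1 -0.9]
[-0.9  1.   3.2] spin 0.0
```

View pics/c13.png

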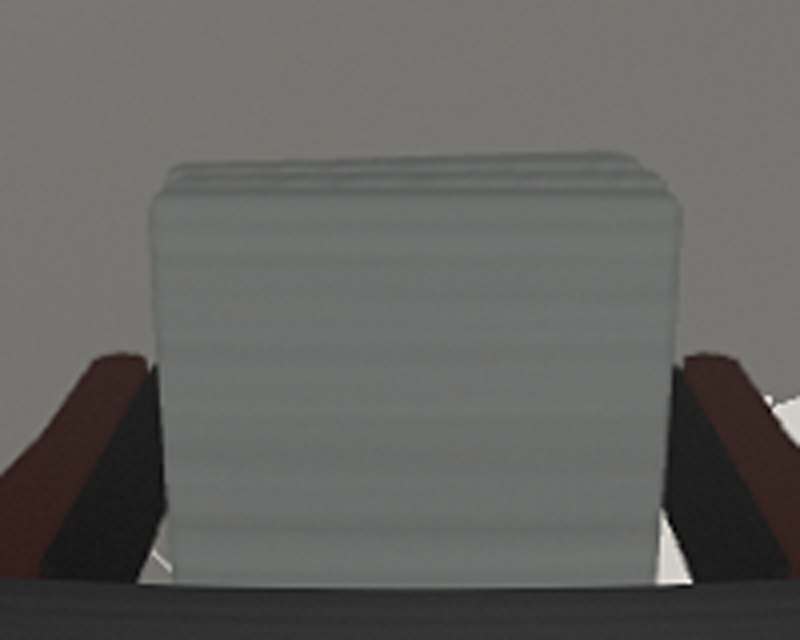

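```bash
python3 -c "
from m import *
o,M=st(); o5=np.array([442.3,341.4,52.5])
d=load('w6')
def t(p,z):
    w=onz(d,(p[0]+.5)/4-.5+180,(p[1]+.5)/4-.5+150,z,True); return (M.T@(np.array([*w,z])-o5))[:2].round(1)
for z,ps in [(35.2,[(150,205),(682,205),(400,188)]),(24,[(161,185),(670,185),(400,175)])]:
    for p in ps: print(z,p,t(p,z))
crop('w6',210,183,350,211,5.5,'c14')
"
```

```text
35.2 (150, 205) [ 32.5 -33.4]
35.2 (682, 205) [32.5 33.8]
35.2 (400, 188) [34.6 -1.8]
24 (161, 185) [ 32.8 -34.1]
24 (670, 185) [32.7 34.4]
24 (400, 175) [34.  -1.9]
```

View pics/c14.png

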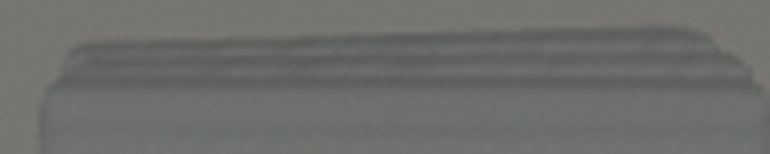

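```bash
python3 -m crank '-0.3 0 1.5 0;-0.3 0 2.9 0;-0.3 0 2.9 0;-0.3 0 2.9 0' && python3 -m crank '0 0 0.3 0;0 0 0.3 0'
```

```text
t: 7.98
ee_pos: [442.2, 341.1, 49.6]
orientation: [-2.573, -1.801, -0.007]
ft_force: [-0.3, 0.5, -1.4]
width: 67.7
t: 8.22
ee_pos: [442.3, 341.2, 49.5]
orientation: [-2.572, -1.801, -0.007]
ft_force: [-0.6, -0.0, 2.1]
width: 67.5
```

```bash
python3 -m crank '0 0 0.4 0;0 0 0.6 0;0 0 0.6 0' && python3 -m crank '0 0 0 0;0 0 0 0;0 0 0 0;0 0 0 0;0 0 0 0' 0 && python3 -m crank '0 0 -20 0;0 0 -50 0;-25 0 -80 0;-60 0 -100 0;-60 0 -100 0;-60 0 -100 0' && python3 -c "
from h import *
from m import *
rows((443,340.2,49.3,-20))
d=snap('wrist','w7');crop('w7',190,60,390,210,4,'c15');snap('scene','s7');crop('s7',220,240,320,310,7,'c16')"
```

```text
t: 8.6
ee_pos: [442.3, 341.2, 49.4]
orientation: [-2.572, -1.802, -0.007]
ft_force: [-2.3, -1.8, 5.9]
width: 67.6
t: 9.22
ee_pos: [442.3, 341.1, 49.3]
orientation: [-2.572, -1.801, -0.007]
ft_force: [0.3, -0.1, -0.0]
width: 87.7
t: 9.98
ee_pos: [422.1, 285.0, 149.8]
orientation: [-2.573, -1.801, -0.01]
ft_force: [0.3, 0.0, -0.2]
width: 87.8
now 9.975 [422.1 285.  149.8] jaw -20.02 w 87.8 F [ 0.3  0.  -0.2]
[ 58.5   0.5 100.9] spin -0.0
```

View pics/c15.png

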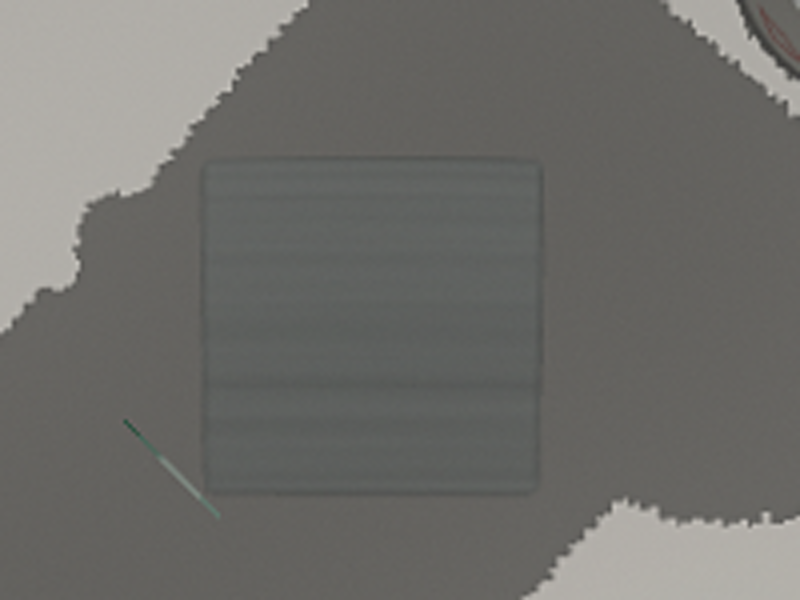

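View pics/c16.png

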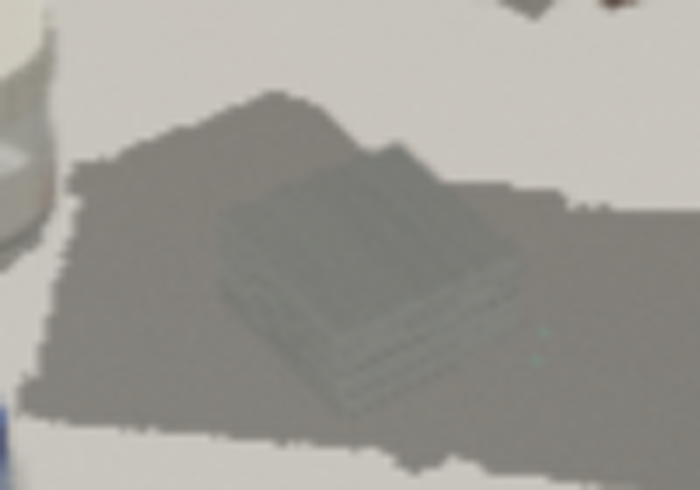

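```bash
python3 -c "
from h import *
rows((422,285,230,-20),(580,-10,230,1.5))"
```

```text
now 10.075 [421.8 285.1 149. ] jaw -19.97 w 87.6 F [-0.1  0.2  1.1]
[  0.4   0.4 -81. ] spin 0.0
[-222.9  249.6  -81.6] spin -21.5
```

```bash
python3 -m crank '0 0 -40 0;-10 10 -81 0;-40 45 -81 -4;-75 85 -81 -8;-112 125 -81 -12;-150 167 -81 -16;-187 208 -81 -20;-223 250 -81 -21.5;-223 250 -81 -21.5;-223 250 -81 -21.5' && python3 -c "
from h import *
from m import *
rows((600,35,120,-20))
d=snap('wrist','w8');crop('w8',200,60,420,270,3.5,'c17')"
```

```text
t: 11.32
ee_pos: [579.9, -9.6, 228.5]
orientation: [-2.191, -2.249, -0.006]
ft_force: [-0.1, 0.8, 0.2]
width: 87.8
now 11.325 [579.9  -9.6 228.5] jaw 1.49 w 87.8 F [-0.1  0.8  0.2]
[ 43.6  21.1 108.7] spin 21.5
```

View pics/c17.png

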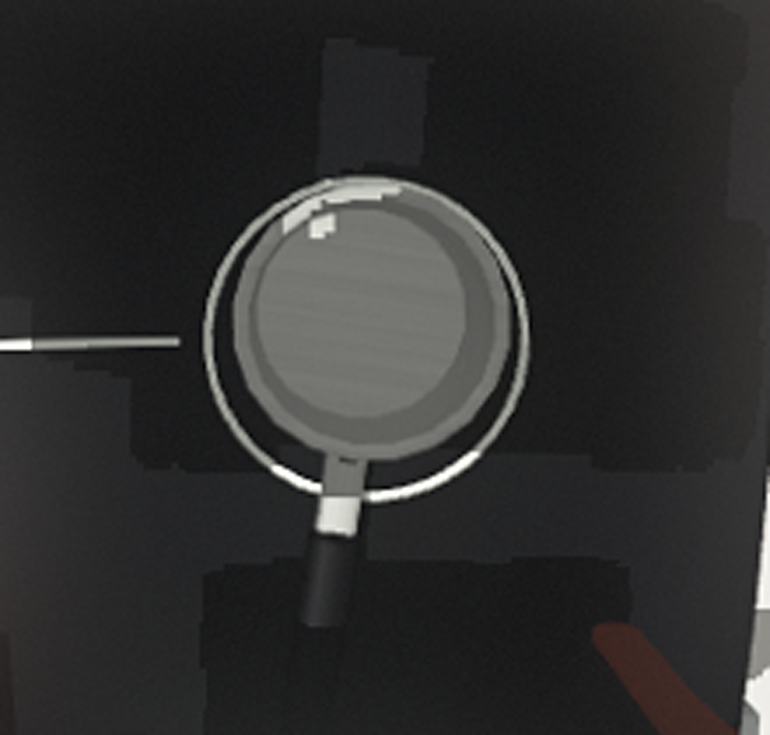

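```bash
python3 -c "
from m import *
d=load('w8'); o,s=(200,60),3.5
T=lambda p,z: onz(d,(p[0]+.5)/s-.5+o[0],(p[1]+.5)/s-.5+o[1],z,True)
P=np.array([T(p,112) for p in [(233,318),(508,318),(370,180),(370,460),(274,222),(274,418),(470,418)]])
def circ(P):
    A=np.c_[2*P,np.ones(len(P))]; x=np.linalg.lstsq(A,(P**2).sum(1),rcond=None)[0]; return x[:2].round(1),np.sqrt(x[2]+x[:2]@x[:2]).round(1)
print('pan',circ(P))
P=np.array([T(p,62) for p in [(204,335),(528,335),(365,177),(365,497),(275,466),(480,455)]]); print('ring',circ(P))
a=(T((325,535),100.5)+T((357,535),100.5))/2; b=(T((302,626),100.5)+T((350,626),100.5))/2
a=T((337,533),100.5); b=T((326,626),100.5); print(a,b,np.degrees(np.arctan2(*(b-a)[::-1])))
print(T((180,341),62),T((5,344),62))
"
```

```text
pan (array([596.7,  41.9]), np.float64(31.6))
ring (array([599.6,  34.2]), np.float64(44.0))
[590.9059486  -10.43887917] [589.03794042 -34.42262161] -94.45357293561122
[548.55143771  32.339678  ] [499.81968517  31.1980021 ]
```

```bash
python3 -c "
from h import *
rows((596.7,41.9,150,-5.5),(596.7,41.9,90,-5.5))"
```

```text
now 11.375 [579.7  -9.1 228.7] jaw 1.56 w 87.7 F [-0.  -0.8  0.3]
[50.2 18.3 78.9] spin 7.1
[ 49.9  18.2 138.9] spin 7.1
```

```bash
python3 -m crank '25 9 0 3.5;50 18.3 20 7;50 18.3 50 7;50 18.3 79 7;50 18.3 100 7;50 18.3 120 7;50 18.3 139 7;50 18.3 139 7;50 18.3 139 7' && python3 -m crank '0 0 0 0;0 0 0 0;0 0 0 0;0 0 0 0;0 0 0 0;0 0 0 0' 1 && python3 -c "
from h import *
rows((596.7,105,90,-5.5))
snap('scene','s9')"
```

```text
t: 12.5
ee_pos: [597.2, 42.0, 90.3]
orientation: [-2.323, -2.112, -0.007]
ft_force: [0.1, 0.2, 0.6]
width: 87.9
t: 13.25
ee_pos: [597.4, 42.0, 90.9]
orientation: [-2.323, -2.113, -0.008]
ft_force: [-2.1, -0.1, 5.6]
width: 64.6
now 13.25 [597.4  42.   90.9] jaw -5.44 w 64.6 F [-2.1 -0.1  5.6]
[62.7 -6.6  1.1] spin 0.1
```

View pics/s9.png

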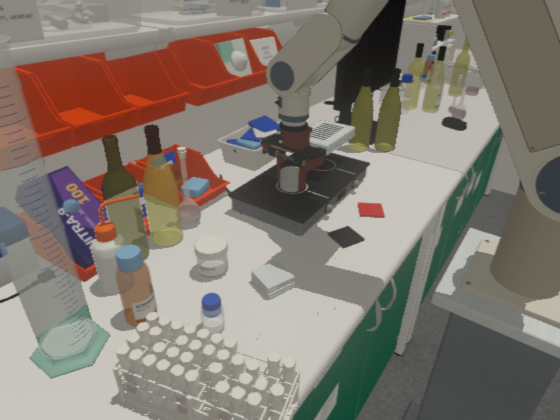

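```bash
python3 -m crank '8 -0.8 0.6 0;18 -1.9 0.6 0;29 -3 0.6 0;40 -4.2 0.6 0;51 -5.4 0.6 0;59 -6.2 0.6 0;63 -6.6 0.6 0;63 -6.6 0.6 0' && python3 -c "
from h import *
rows((597.4,105,90.5,-88.5))"
```

```text
t: 14.3
ee_pos: [597.1, 105.8, 90.9]
orientation: [-2.323, -2.113, -0.009]
ft_force: [0.1, -2.0, 5.3]
width: 64.8
now 14.3 [597.1 105.8  90.9] jaw -5.42 w 64.8 F [ 0.1 -2.   5.3]
[-0.7  0.3  0.4] spin 83.1
```

```bash
python3 -m crank '0 0 0.5 4;0 0 0.5 11;0 0 0.5 19;0 0 0.5 27;0 0 0.5 35;0 0 0.5 43;0 0 0.5 51;0 0 0.5 59;0 0 0.5 67;0 0 0.5 75;0 0 0.5 81;0 0 0.5 83' && python3 -m crank '0 0 0.3 0;0 0 0.3 0' && python3 -c "
from h import *
from m import *
rows((597.4,105,90.5,-88.5))
snap('top','t10');crop('t10',270,120,430,240,5,'c18')
snap('wrist','w10')"
```

```text
t: 15.8
ee_pos: [598.6, 106.1, 91.0]
orientation: [-3.137, -0.042, -0.011]
ft_force: [4.5, -1.5, 4.1]
width: 64.5
t: 16.05
ee_pos: [598.6, 106.1, 91.0]
orientation: [-3.137, -0.045, -0.011]
ft_force: [1.5, -2.3, 6.3]
width: 64.5
now 16.05 [598.6 106.1  91. ] jaw -88.35 w 64.5 F [ 1.5 -2.3  6.3]
[-1.2  1.   0.4] spin 0.1
```

View pics/c18.png

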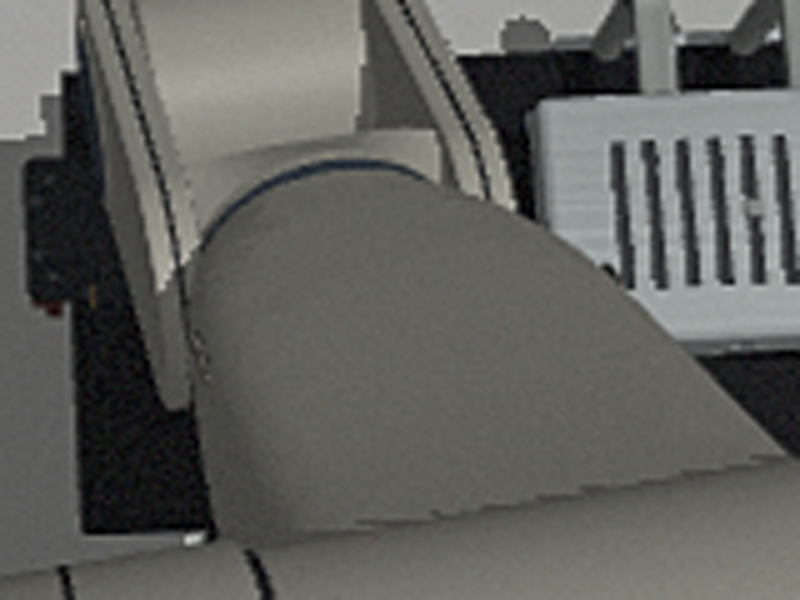

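View pics/w10.png

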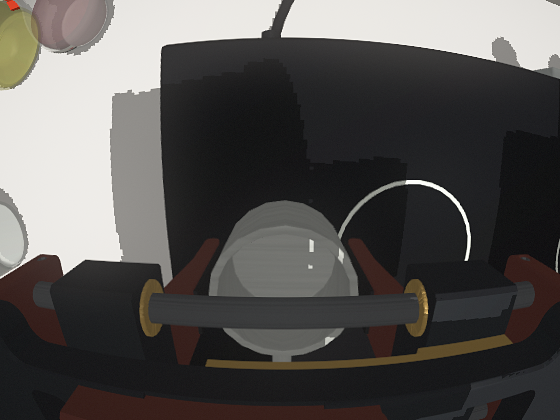

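```bash
python3 -m crank '0 0 0 0;0 0 0 0;0 0 0 0;0 0 0 0;0 0 0 0' 0 && python3 -m crank '0 0 -20 0;0 0 -50 0;0 0 -80 0;-30 0 -110 0;-75 0 -130 0;-120 0 -140 0;-130 0 -140 0;-130 0 -140 0' && python3 -c "
from h import *
from m import *
rows((470,105,94,-88.5))
snap('wrist','w11');crop('w11',180,60,480,290,2.6,'c19')"
```

```text
t: 16.77
ee_pos: [598.5, 106.1, 90.9]
orientation: [-3.137, -0.045, -0.01]
ft_force: [-0.2, -0.7, 0.3]
width: 87.9
t: 17.77
ee_pos: [468.0, 101.9, 231.1]
orientation: [-3.136, -0.046, -0.014]
ft_force: [-0.8, 0.5, 0.1]
width: 87.9
now 17.775 [468.  101.9 231.1] jaw -88.33 w 87.9 F [-0.8  0.5  0.1]
[  0.8  -2.4 137.1] spin 0.2
```

View pics/c19.png

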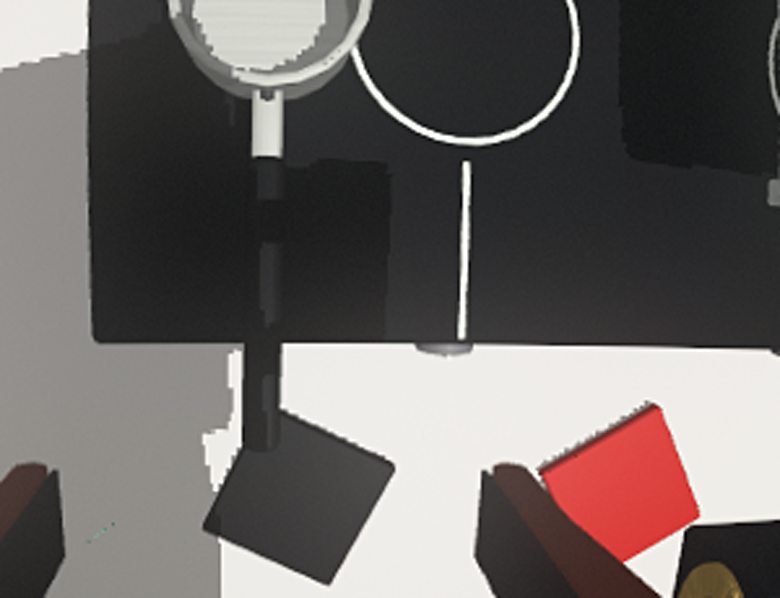

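```bash
python3 -c "
from m import *
d=load('w11'); o,s=(180,60),2.6
T=lambda p,z: onz(d,(p[0]+.5)/s-.5+o[0],(p[1]+.5)/s-.5+o[1],z,True)
a=T((268,160),100.5); b=T((262,448),100.5); print(a,b,np.degrees(np.arctan2(*(b-a)[::-1])),np.linalg.norm(b-a))
c=T((263,345),100.5);print(c)
print('line',T((466,165),62),T((461,335),62))
im=d['color']; print('rim x range')
crop('w11',230,20,340,110,6,'c20')
"
```

```text
[544.01136797 105.02549185] [448.74292582 104.29375593] -179.55993239071177 95.27125226034015
[483.94312103 104.92026418]
line [547.24916776  32.2858285 ] [483.27775218  30.47933743]
rim x range
```

View pics/c20.png

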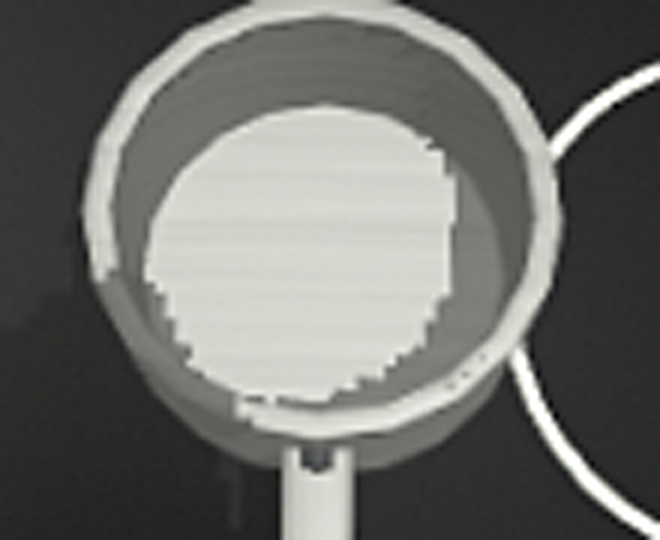

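```bash
cat >> m.py <<'E'
def circ(P):
    P=np.array(P); A=np.c_[2*P,np.ones(len(P))]; x=np.linalg.lstsq(A,(P**2).sum(1),rcond=None)[0]; return x[:2].round(1),np.sqrt(x[2]+x[:2]@x[:2]).round(1)
E
python3 -c "
from m import *
d=load('w11'); o,s=(230,20),6
T=lambda p,z: onz(d,(p[0]+.5)/s-.5+o[0],(p[1]+.5)/s-.5+o[1],z,True)
print(circ([T(p,112) for p in [(82,212),(562,222),(325,438),(440,405),(210,405),(105,120),(540,115)]]))
rows((470,104.8,97,-89))"
```

```text
(array([599. , 106.1]), np.float64(31.8))
now 17.825 [468.7 101.9 230.8] jaw -88.34 w 88.0 F [ 0.6 -0.7  1. ]
[  0.2  -2.2 133.8] spin 0.7
```

```bash
python3 -m crank '0.4 -2.2 30 0.9;0.4 -2.2 70 0.9;0.4 -2.2 105 0.9;0.4 -2.2 125 0.9;0.4 -2.2 133.8 0.9;0.4 -2.2 133.8 0.9;0.4 -2.2 133.8 0.9' && python3 -m crank '0 0 0 0;0 0 0 0;0 0 0 0;0 0 0 0;0 0 0 0;0 0 0 0;0 0 0 0;0 0 0 0;0 0 0 0;0 0 0 0' 1 && python3 -c "
from h import *
from m import *
rows((474,-140.7,97,-88.6))
snap('wrist','w12');snap('scene','s12');crop('s12',220,110,380,230,5,'c22')"
```

```text
t: 18.7
ee_pos: [471.0, 104.9, 97.7]
orientation: [-3.136, -0.021, -0.015]
ft_force: [-0.7, -0.0, -0.2]
width: 87.9
t: 19.95
ee_pos: [471.1, 104.9, 97.7]
orientation: [-3.136, -0.021, -0.016]
ft_force: [-0.4, 0.5, -0.1]
width: 12.4
now 19.95 [471.1 104.9  97.7] jaw -89.25 w 12.4 F [-0.4  0.5 -0.1]
[ -0.3 245.6  -0.6] spin -0.6
```

View pics/w12.png

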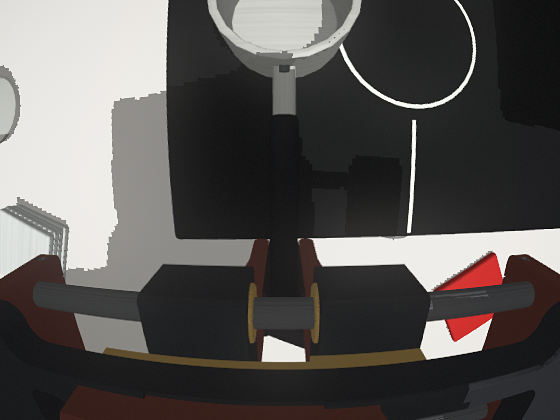

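View pics/c22.png

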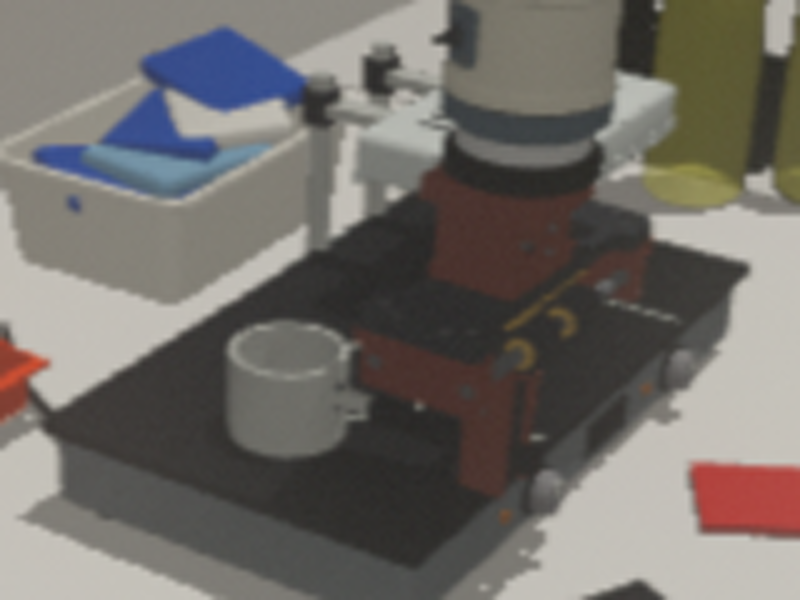

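```bash
python3 -m crank '0 4 0.2 0;0 12 0.2 0;0 22 0.2 0;0 32 0.2 0;0 42 0.2 0;0 52 0.2 0;0 62 0.2 0;0 72 0.2 0;0 82 0.2 0;0 91 0.2 0;0 97 0.2 0;0 100 0.2 0' && python3 -m crank '0 0 0 0;0 0 0 0' && python3 -c "
from h import *
from m import *
rows((476,-143.4,97.5,-88.55))
snap('scene','s13');crop('s13',240,110,400,230,5,'c23')"
```

```text
t: 21.55
ee_pos: [472.4, 4.5, 96.9]
orientation: [-3.136, -0.02, -0.015]
ft_force: [0.1, 4.0, 1.8]
width: 12.6
t: 21.8
ee_pos: [472.4, 4.6, 97.0]
orientation: [-3.136, -0.02, -0.016]
ft_force: [-0.6, 2.4, 2.9]
width: 13.0
now 21.8 [472.4   4.6  97. ] jaw -89.26 w 13.0 F [-0.6  2.4  2.9]
[  1.7 148.   -1.3] spin -0.7
```

View pics/c23.png

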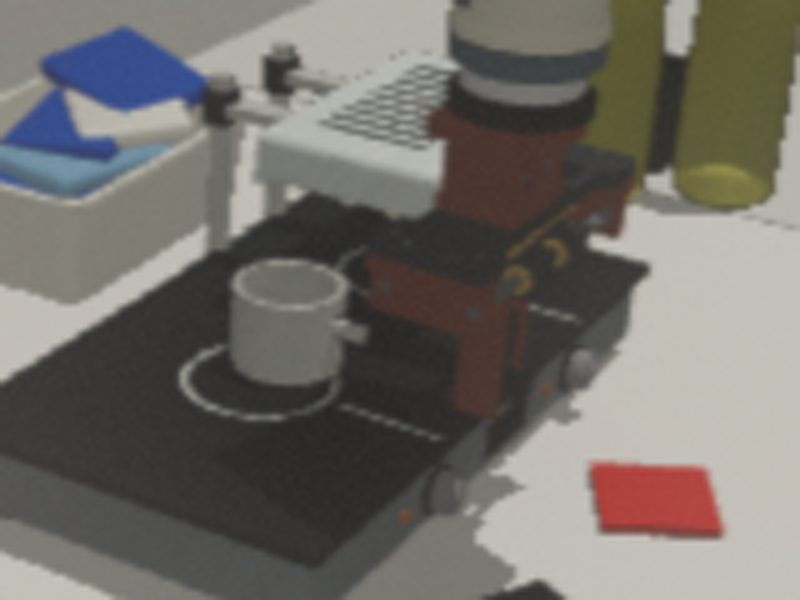

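```bash
python3 -m crank '0 4 -0.3 0;0.2 11 -0.35 0;0.4 19 -0.4 0;0.5 28 -0.45 0;0.6 37 -0.5 0;0.7 46 -0.55 0;0.8 55 -0.6 0;0.9 64 -0.65 -0.3;1 73 -0.7 -0.5;1.1 80 -0.75 -0.6;1.2 85 -0.8 -0.7;1.3 87 -0.8 -0.7' && python3 -c "
from h import *
from m import *
rows((476,-143.4,97.3,-88.55))"
```

```text
t: 23.35
ee_pos: [474.8, -82.6, 97.3]
orientation: [-3.136, -0.039, -0.016]
ft_force: [-0.4, 2.1, 2.2]
width: 12.8
now 23.35 [474.8 -82.6  97.3] jaw -88.57 w 12.8 F [-0.4  2.1  2.2]
[-0.3 60.8 -0.3] spin -0.0
```

```bash
python3 -m crank '0 4 0 0;0 11 -0.05 0;0 19 -0.1 0;-0.1 28 -0.15 0;-0.1 37 -0.2 0;-0.2 46 -0.25 0;-0.3 53 -0.3 0;-0.3 58 -0.3 0;-0.3 60 -0.3 0;-0.3 60 -0.3 0' && python3 -c "
from h import *
from m import *
rows((476,-143.4,97.3,-88.55))
snap('wrist','w14');snap('scene','s14');crop('s14',270,90,400,200,6,'c24')"
```

```text
t: 24.6
ee_pos: [475.9, -142.7, 97.3]
orientation: [-3.136, -0.039, -0.015]
ft_force: [1.0, 1.0, 2.4]
width: 12.8
now 24.6 [ 475.9 -142.7   97.3] jaw -88.58 w 12.8 F [1.  1.  2.4]
[ 0.1  0.7 -0. ] spin -0.0
```

View pics/w14.png

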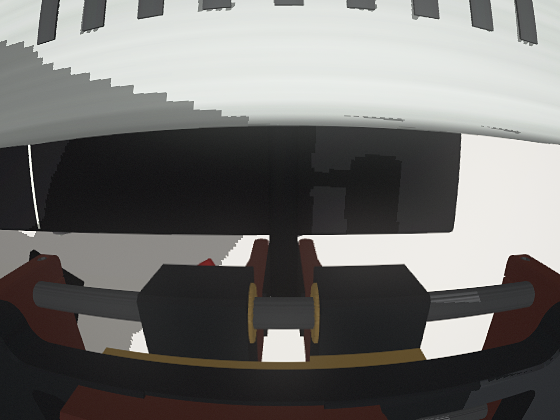

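View pics/c24.png

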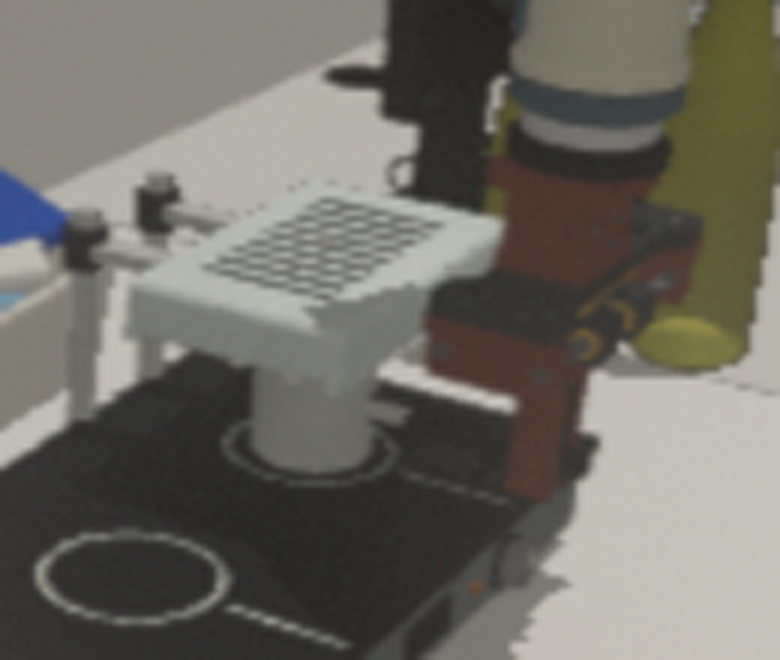

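```bash
python3 -c "
from m import *
crop('s14',300,145,345,175,16,'c25')"
```

```text
(no output)
```

View pics/c25.png

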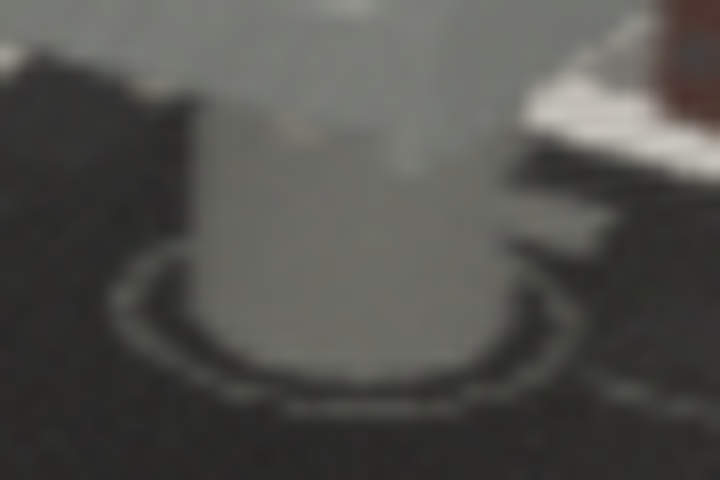

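```bash
python3 -c "
from m import *
from scipy.optimize import least_squares
d=load('s14'); s=16;o=(300,145)
T=lambda p,z: onz(d,(p[0]+.5)/s-.5+o[0],(p[1]+.5)/s-.5+o[1],z)
R_=[T(p,62) for p in [(117,305),(145,350),(230,392),(370,408),(470,395),(545,355),(573,320),(555,280),(155,255)]]
P=[T(p,62) for p in [(200,325),(250,362),(300,376),(360,381),(430,370),(480,345),(505,318)]]
print(circ(R_),circ(P))
for Q,r in ((R_,43),(P,32)):
    Q=np.array(Q); print(least_squares(lambda c:np.hypot(*(Q-c).T)-r,Q.mean(0)).x)
"
```

```text
(array([ 604.5, -139.6]), np.float64(44.1)) (array([ 603.5, -138.2]), np.float64(30.1))
[ 604.06617243 -138.81236012]
[ 605.25182456 -139.98792414]
```

```bash
python3 -m crank '0 0 0 0;0 0 0 0;0 0 0 0;0 0 0 0;0 0 0 0;0 0 0 0;0 0 0 0' 0 && python3 -m crank '-10 0 0 0;-30 0 0 0;-50 0 -10 0;-55 0 -40 0;-55 0 -80 0;-55 0 -115 0;-55 0 -115 0' && python3 -c "
from h import *
from m import *
rows((476,-143.4,97.3,-88.55))
snap('wrist','w15');snap('scene','s15');snap('top','t15');crop('s15',210,90,410,300,2.8,'c26')"
```

```text
t: 25.58
ee_pos: [476.0, -142.6, 97.3]
orientation: [-3.136, -0.039, -0.016]
ft_force: [0.2, 0.2, 0.6]
width: 79.4
t: 26.45
ee_pos: [420.7, -145.1, 213.9]
orientation: [-3.138, -0.039, -0.023]
ft_force: [0.2, 0.7, 0.1]
width: 88.1
now 26.45 [ 420.7 -145.1  213.9] jaw -88.58 w 88.1 F [0.2 0.7 0.1]
[ 53.6   0.  117.4] spin -0.0
```

View pics/w15.png

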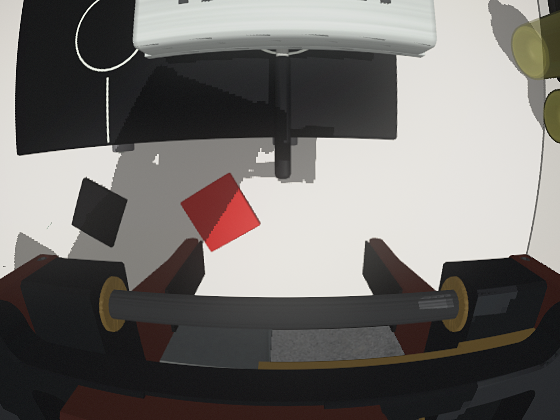

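View pics/c26.png

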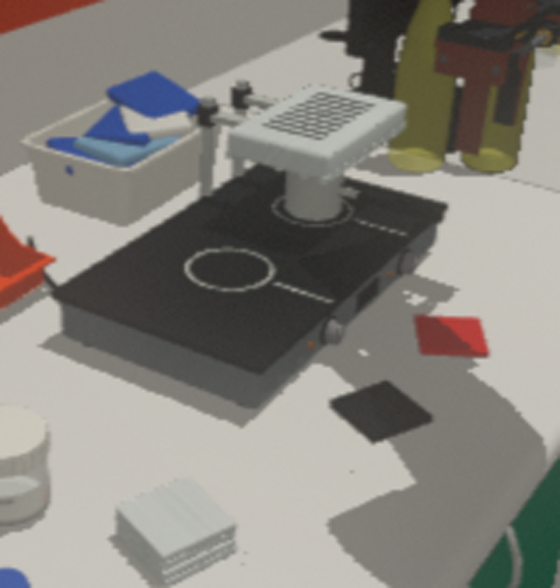

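View pics/t15.png

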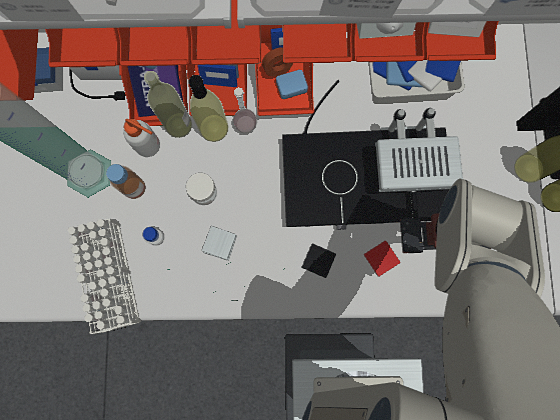

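```bash
python3 -c "
from m import *
d=load('w15'); T=lambda p,z: onz(d,*p,z,True)
a,b=T((282.5,60),100.5),T((283,174),100.5); print(a,b,np.degrees(np.arctan2(*(a-b)[::-1])))
u=(a-b)/np.linalg.norm(a-b); print('pan est',b+u*151)
crop('s15',300,140,350,175,16,'c27')
crop('s15',235,255,300,305,10,'c28')"
```

```text
[ 545.80683518 -141.12352899] [ 455.2019063  -143.75518926] 1.6637135276793358
pan est [ 606.13825193 -139.37117628]
```

View pics/c27.png

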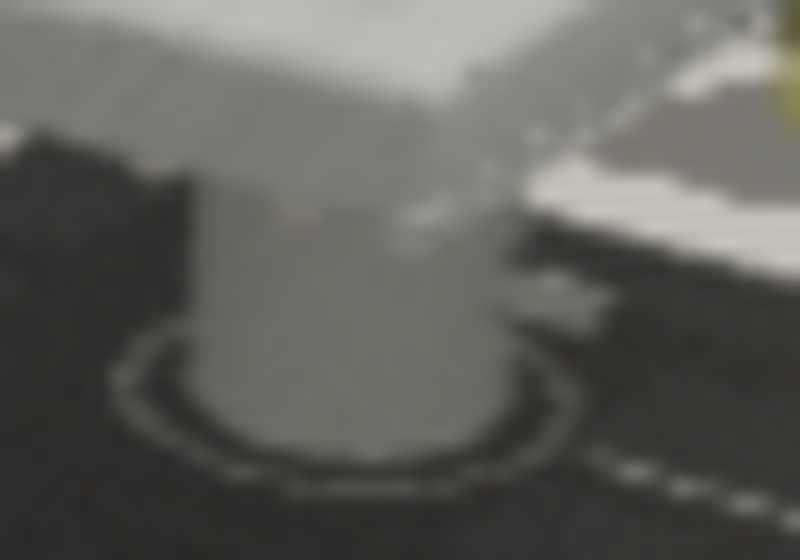

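View pics/c28.png

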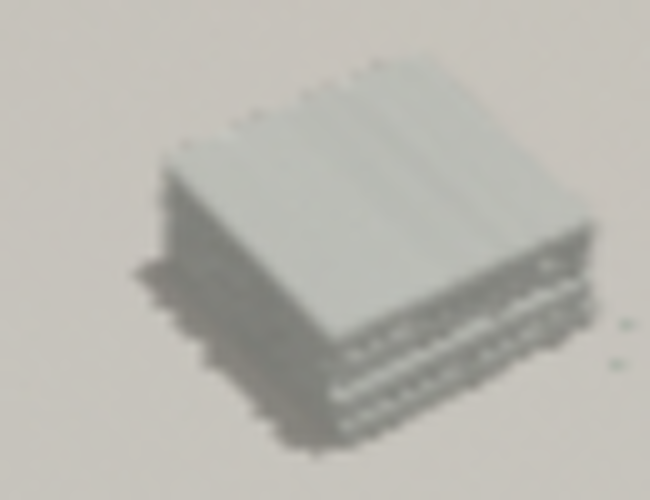

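```bash
python3 -c "
from h import *
print(ctrl.close_job())"
```

```text
the job is handed in; nothing more can be done
None
```

The job is done and handed in at about 26.6 s of the 67 s allowed.

- **Cover:** I gripped it and lowered it onto the pile under wrist-camera correction. With about 3 mm still to go it was within about 0.6 mm and 0.3° of the top plate. The last pictures show its edges flush and the pile, jars and bottle where they stood.
- **Turning the pan:** Holding it by the body, I slid it about 64 mm left and turned it 83° to bring the handle to the front.
- **Moving it under the heater:** Holding it by the handle, I slid it into the right-hand ring. It never came near the heater. The tool height stayed within about 0.7 mm during this slide, dipping when the pan was about 100 mm along. I corrected it, and the force on the tool stayed under 5 N.
- **Last checks:** In the scene view the pan is centred in the ring to about 1–2 mm. After release, the handle points 1.7° from straight ahead, against about 1.4° for the hotplate itself. The robot was touching nothing.
- **Where the checks disagreed:** Estimating the pan's position back from the handle tip put it about 2 mm further to the rear than the other measurements. That is within the camera calibration error, so I left it.

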